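Put the microscope objectives back on their own pads

ROBOT

A 6-joint arm with a two-finger parallel gripper is mounted at the origin on the work surface. World frame = base frame: x ahead of the robot, y to its left, z up, the work surface at z = 0. Lengths are in m, angles in degrees, forces in N, time in s.
With the tool pointing down it reaches from about 0.275 to 0.975 m from the base axis. Payload 8.4 kg.
Tool frame: the origin (TCP) lies midway between the tips of the shut fingers; the grasp point (between the pads) lies arm.grip_point_offset behind it (arm.grip_point_offset is the distance from the TCP to the grasp point, in m); z points along the fingers, y is the line along which they close (so a half turn about z gives the same grasp; the last joint's range is limited). The gripper opens to 92 mm and grips with 3 to 60 N. Pads are 20 mm wide; open, the fingers measure 128 mm over their backs; the gripper's body (75 mm by 189 mm) begins 69 mm behind the grasp point.
Start: joints at [74.92, 20.225, 93.587, -0, 66.188, -0.138], TCP at [0.161, 0.604, 0.215] pointing down, gripper open.
Joint ranges: [-150.9, 150.9], [-52.94, 120.26], [3.33, 152.33], [-74.26, 254.26], [0, 154.13], [-172.89, 172.89]. Speed limits (degrees/s): [127.2, 127.2, 159.86, 180, 180, 180].

INTERFACE

Orientations are given as [roll, pitch, yaw] about the fixed x, y, z axes, in that order (R = Rz(yaw) Ry(pitch) Rx(roll)).
In Python, from workcell import arm gives the robot as it stands. The module is installed in compiled form; this text tells all that it offers. Calls block until the motion is done:
- arm.move_ptp(position, orientation): joint-space move of the TCP to a pose.
- arm.movel(position, ori=None, vel=0.15, stop_force=None): straight line of the TCP; ori=None keeps the orientation; vel is the mean speed in m/s. With stop_force (N) it stops when the force on the tool has changed by that much, and returns True; else False.
- arm.move_joints(angles): joint-space move.
- arm.gripper_to(opening): finger opening in m; the grip force is fixed at half the most; returns when the fingers have stopped.
- arm.dwell(seconds).
- arm.ik(position, orientation): joint angles nearest the present ones, or None.
- arm.camera(name): name is "scene" or "top"; returns a dict with "image" (420x560x3 uint8, red, green, blue), "mtx" (3x3 intrinsics, pixels), "T" (4x4, takes a point from camera to world coordinates). Camera axes: x right, y down, z forward; pixel columns grow to the right and rows downward; lengths in m; the calibration is good to about 2 mm. A picture is of the moment at which its call begins. There is no depth.
A pose or a line that the arm cannot do raises arm.IKError and nothing moves.
- arm.close_job(): hands the job in; it is judged then, once.
Readings, each from a call of its own:
- arm.get_clock(): time.
- arm.get_joint_pos(): joint angles.
- arm.get_dq(): joint speeds.
- arm.get_joint_torque(): joint torques, N m.
- arm.get_position(): TCP position.
- arm.get_eef_rot(): TCP orientation.
- arm.get_ft_force(): force on the tool from outside, world axes, zero at the start.
- arm.get_ft_torque(): the same for the moment, N m.
- arm.get_width(): finger opening in m.
- arm.get_grip_force(): force on a finger pad.
Only numpy, scipy, OpenCV 4.12 (cv2) and the standard library are available. Lean on these libraries where they do the work, as an engineer would, in place of code of your own. Each camera call takes 0.05 s, during which the arm holds its last target. There are 200 camera calls.

TASK

The four microscope objectives beside the probe station were put back on the wrong pads: rearrange them so that each stands upright in the middle of the pad of its own colour, with the white spare pad empty again at the end. If one has to wait, stand it on the white pad, never on the bare table; set each down gently rather than dropping it, and leave the round wafer case where it lies, with nothing put on it.

Things in the scene. Friction and masses are not known exactly. Their poses are not given: they have to be found in the camera images.
- lens_red_mid (a point): Microscope objective with a red shoulder: an upright silver cylinder 34 mm in diameter and 52 mm high with a narrow red band near its top, then a red cone narrowing to a dark nose 19 mm across; 75 mm tall in all, about 160 g (70 to 140 % of it), loose, standing on its flat base. The point is on its axis, half-way up (37.5 mm above its base), where the straight barrel can be gripped; z is its axis, up.
- lens_yellow_mid (a point): Microscope objective with a yellow shoulder: an upright silver cylinder 34 mm in diameter and 52 mm high with a narrow yellow band near its top, then a yellow cone narrowing to a dark nose 19 mm across; 75 mm tall in all, about 160 g (70 to 140 % of it), loose, standing on its flat base. The point is on its axis, half-way up (37.5 mm above its base), where the straight barrel can be gripped; z is its axis, up.
- lens_green_mid (a point): Microscope objective with a green shoulder: an upright silver cylinder 34 mm in diameter and 52 mm high with a narrow green band near its top, then a green cone narrowing to a dark nose 19 mm across; 75 mm tall in all, about 160 g (70 to 140 % of it), loose, standing on its flat base. The point is on its axis, half-way up (37.5 mm above its base), where the straight barrel can be gripped; z is its axis, up.
- lens_blue_mid (a point): Microscope objective with a blue shoulder: an upright silver cylinder 34 mm in diameter and 52 mm high with a narrow blue band near its top, then a blue cone narrowing to a dark nose 19 mm across; 75 mm tall in all, about 160 g (70 to 140 % of it), loose, standing on its flat base. The point is on its axis, half-way up (37.5 mm above its base), where the straight barrel can be gripped; z is its axis, up.
- pad_red: Round red storage pad, fixed to the table, 72 mm in diameter and 12 mm high with a flat top and a black rubber spot 44 mm wide in its middle; the place of the red objective. Origin: centre of its underside, on the table; its top is 12 mm higher. At the start another colour's objective stands on it.
- pad_yellow: Round yellow storage pad, fixed to the table, 72 mm in diameter and 12 mm high with a flat top and a black rubber spot 44 mm wide in its middle; the place of the yellow objective. Origin: centre of its underside, on the table; its top is 12 mm higher. At the start another colour's objective stands on it.
- pad_green: Round green storage pad, fixed to the table, 72 mm in diameter and 12 mm high with a flat top and a black rubber spot 44 mm wide in its middle; the place of the green objective. Origin: centre of its underside, on the table; its top is 12 mm higher. At the start another colour's objective stands on it.
- pad_blue: Round blue storage pad, fixed to the table, 72 mm in diameter and 12 mm high with a flat top and a black rubber spot 44 mm wide in its middle; the place of the blue objective. Origin: centre of its underside, on the table; its top is 12 mm higher. At the start another colour's objective stands on it.
- pad_spare: Round white storage pad, fixed, same size and shape (72 mm in diameter, 12 mm high, black rubber spot in the middle); nobody's place, empty at the start. Origin: centre of its underside.
- wafer_case_mid (a point): Flat round white wafer case, 86 mm in diameter and 10 mm high with a small tab, loose, a gold wafer with a grey cross in it, lying on the table among the pads. The point is its centre, half-way up. To be left alone.
Not all that is in view belongs to the job. Leave any purple look-alike of the part that bears lens_red_mid alone.

How it is judged:
By the outcome, as a careful person would: the job done as asked, in the order asked, and still so for the second after the job is handed in, with the robot touching nothing.
It also fails if it takes over 136 s, if anything falls off the work surface, if the arm or the gripper's body presses on something with over 40 N, if the wrist force passes 120 N, or if a joint passes its speed limit or range.

## Working session

There is one attempt and no reset: what is moved stays moved. The work goes in short steps, each a Python script; the robot and the scene stay as the last script left them, time stands still between calls to the robot, and variables do not carry over. Pictures are saved under pics/ and viewed, at most 14 in all, crops included, and the job is handed in when it is done.

```bash
mkdir -p pics
python3 - <<'E'
from workcell import arm
import cv2,numpy as np
for n in("top","scene"):
    c=arm.camera(n); cv2.imwrite(f"pics/{n}0.png",c["image"][...,::-1]); np.savez(f"{n}0.npz",**c); print(n,c["mtx"].tolist(),np.round(c["T"],4).tolist())
print(arm.grip_point_offset,arm.get_eef_rot(),arm.get_clock(),arm.get_width())
E
```

```text
top [[401.4398764857531, 0.0, 284.6326663010104], [0.0, 401.4398764857531, 208.83849215393752], [0.0, 0.0, 1.0]] [[0.0209, -0.9995, 0.023, 0.5271], [-0.9983, -0.0221, -0.0543, 0.026], [0.0548, -0.0218, -0.9983, 0.7011], [0.0, 0.0, 0.0, 1.0]]
scene [[403.1111372934018, 0.0, 274.79961292604236], [0.0, 403.1111372934018, 206.8734735296292], [0.0, 0.0, 1.0]] [[-0.6255, 0.4331, -0.649, 1.0685], [0.7802, 0.3535, -0.5161, 0.4423], [0.0059, -0.8292, -0.559, 0.5301], [0.0, 0.0, 0.0, 1.0]]
0.0187 [-1.79928061e+02  4.24891548e-04  1.65059459e+02] 0.1 0.09210972601584237
```

View pics/top0.png

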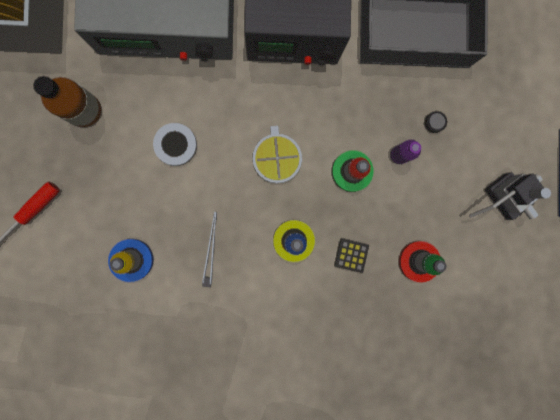

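View pics/scene0.png

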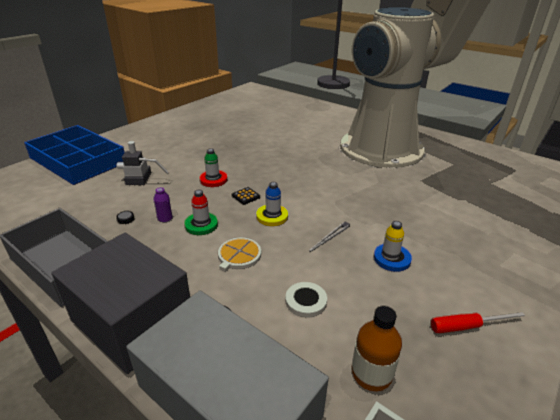

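Top view: the red lens is on the green pad (352,171), green on the red pad (425,262), blue on the yellow pad (294,241), and yellow on the blue pad (128,261). The white spare pad (175,145) is empty.
Look-alikes:
- Purple lens (405,152): leave alone.
- Small dark cap (436,122).
- White and gold case (277,158), which could be taken for the spare pad.

I'll check with close crops.

Run:
```python
import cv2,numpy as np
t=cv2.imread("pics/top0.png"); s=cv2.imread("pics/scene0.png")
def cr(im,u,v,k=25,z=8): return cv2.resize(im[v-k:v+k,u-k:u+k],None,fx=200/(2*k),fy=200/(2*k),interpolation=cv2.INTER_NEAREST)
rows=[np.hstack([cr(t,*p) for p in((352,171),(425,262),(294,241),(128,261))]),
      np.hstack([cr(s,*p,k=30) for p in((201,212),(212,168),(272,203),(394,245))])]
a=np.vstack(rows+[np.hstack([cr(t,175,145),cr(t,405,152),cr(t,277,158,k=28),cr(s,306,298,k=28)])])
cv2.imwrite("pics/crop0.png",a)
```

```text
(no output)
```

View pics/crop0.png

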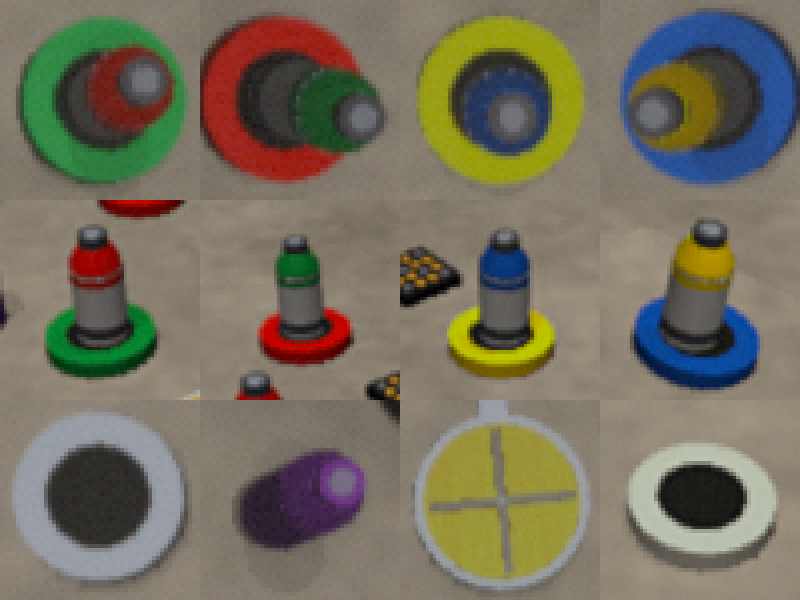

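Crops confirm the choice: each silver-barrelled lens stands on the other colour of its pair (red/green and blue/yellow). The spare pad has a black spot, and the purple one is the look-alike. Next: pads by silhouette fit, lens axes from their nose tops, cross-checked in the scene camera.

```bash
cat > vis.py <<'E'
import cv2,numpy as np
from scipy.optimize import least_squares
HUE={"red":(0,6),"yellow":(26,34),"green":(55,80),"blue":(102,116)}
def proj(c,P):
    T=np.linalg.inv(c["T"]); return cv2.projectPoints(np.atleast_2d(P).astype(float),cv2.Rodrigues(T[:3,:3])[0],T[:3,3],c["mtx"],None)[0][:,0]
def back(c,uv,z):
    d=c["T"][:3,:3]@np.linalg.inv(c["mtx"])@[*uv,1]; o=c["T"][:3,3]; return (o+d*(z-o[2])/d[2])[:2]
a=np.linspace(0,2*np.pi,90,endpoint=False)
def cyl(xy,r,zs): return np.vstack([np.c_[xy[0]+r*np.cos(a),xy[1]+r*np.sin(a),0*a+z] for z in zs])
def fitpad(c,mask,guess):
    cs=cv2.findContours(mask.astype(np.uint8),cv2.RETR_EXTERNAL,cv2.CHAIN_APPROX_NONE)[0]
    k=max(cs,key=len)
    (u,v),r=cv2.minEnclosingCircle(k)
    f=lambda p:np.array(cv2.minEnclosingCircle(proj(c,cyl(p,.036,(0,.012))).astype(np.float32))[0])-(u,v)
    return least_squares(f,guess,diff_step=1e-2).x,r
E
python3 - <<'E'
from vis import *
c=dict(np.load("top0.npz")); s=dict(np.load("scene0.npz"))
def masks(c):
    h=cv2.cvtColor(c["image"],cv2.COLOR_RGB2HSV); return h
px={"green":(352,171),"red":(420,262),"yellow":(294,241),"blue":(130,260),"spare":(175,145)}
nose={"red":(362.6,166.1),"green":(439.5,265.8),"blue":(296.8,244.8),"yellow":(116.5,264.2)}
spx={"green":(201,222),"red":(213,178),"yellow":(272,213),"blue":(393,257),"spare":(306,299)}
def pad(c,n,uv):
    h=cv2.cvtColor(c["image"],cv2.COLOR_RGB2HSV).astype(int); H,S,V=h[...,0],h[...,1],h[...,2]
    if n=="spare": m=(S<60)&(V>135)
    else:
        lo,hi=HUE[n]; m=(H>=lo-2)&(H<=hi+2)&(S>120)
        if n=="red": m|=(H>174)&(S>120)
    w=np.zeros_like(m); u,v=uv; w[v-27:v+27,u-27:u+27]=1
    m=cv2.morphologyEx((m&w).astype(np.uint8),cv2.MORPH_OPEN,np.ones((2,2)))
    return fitpad(c,m,back(c,uv,.012))
for n in px:
    p,r=pad(c,n,px[n]); q,r2=pad(s,n,spx[n])
    print("pad",n,p.round(4),"r",round(r,1),"model r",round(cv2.minEnclosingCircle(proj(c,cyl(p,.036,(0,.012))).astype(np.float32))[1],1),"scene",q.round(4))
for n,uv in nose.items():
    p=back(c,uv,.087); print("lens",n,p.round(4),"in scene",proj(s,[*p,.087]).round(1))
E
```

```text
pad green [ 0.6108 -0.131 ] r 20.3 model r 21.1 scene [ 0.612  -0.1245]
pad red [ 0.4541 -0.2533] r 20.9 model r 21.5 scene [ 0.455  -0.2487]
pad yellow [ 0.4872 -0.03  ] r 20.9 model r 21.1 scene [ 0.4873 -0.0262]
pad blue [0.4494 0.2465] r 21.8 model r 22.9 scene [0.4507 0.2499]
pad spare [0.6469 0.1935] r 31.5 model r 22.3 scene [0.6486 0.1802]
lens red [ 0.6103 -0.1272] in scene [[197.8 191.3]]
lens green [ 0.4577 -0.2512] in scene [[209.8 149.6]]
lens blue [ 0.4866 -0.0272] in scene [[272.5 183.4]]
lens yellow [0.453  0.2423] in scene [[396.4 223.1]]
```

Run:
```python
from vis import *
c=dict(np.load("top0.npz")); s=dict(np.load("scene0.npz"))
px={"green":(352,171),"red":(420,262),"yellow":(294,241),"blue":(130,260),"spare":(175,145)}
spx={"green":(201,222),"red":(213,178),"yellow":(272,213),"blue":(393,257),"spare":(306,298)}
out=[]
def pad(c,n,uv):
    im=cv2.resize(cv2.GaussianBlur(c["image"],(3,3),0),None,fx=4,fy=4,interpolation=cv2.INTER_CUBIC)
    h=cv2.cvtColor(im,cv2.COLOR_RGB2HSV).astype(int); H,S,V=h[...,0],h[...,1],h[...,2]
    if n=="spare": b=cv2.cvtColor(im,cv2.COLOR_RGB2LAB)[...,0].astype(int); m=V>0
    else:
        lo,hi=HUE[n]; m=(H>=lo-3)&(H<=hi+3)&(S>110)
        if n=="red": m|=(H>173)&(S>110)
    u,v=4*uv[0]+2,4*uv[1]+2; w=np.zeros_like(m); w[v-104:v+104,u-104:u+104]=1; m&=w
    t=np.percentile(V[m],90); m&=V>(.8*t)
    m=cv2.morphologyEx(m.astype(np.uint8),cv2.MORPH_OPEN,np.ones((7,7)))
    k=max(cv2.findContours(m,cv2.RETR_EXTERNAL,cv2.CHAIN_APPROX_NONE)[0],key=cv2.contourArea)
    k=cv2.convexHull(k)[:,0]
    k=(k-1.5)/4
    P=np.array([back(c,q,.012) for q in k])  # rim points on the top plane
    # outer rim: robust circle of fixed radius
    r=least_squares(lambda p:np.hypot(*(P-p).T)-.036,P.mean(0),loss="soft_l1",f_scale=.0007)
    vis=im[v-104:v+104,u-104:u+104].copy(); pr=(proj(c,cyl(r.x,.036,(.012,)))*4+1.5-(u-104,v-104)).round().astype(int)
    cv2.polylines(vis,[pr],True,(255,255,255),1); out.append(cv2.resize(vis[...,::-1],(155,155)))
    return r.x,np.abs(r.fun).mean()
for n in px:
    for cc,q in((c,px),(s,spx)):
        p,e=pad(cc,n,q[n]); print(n,p.round(4),"err mm",round(e*1e3,2))
cv2.imwrite("pics/pads.png",np.vstack([np.hstack(out[::2]),np.hstack(out[1::2])]))
```

```text
green [ 0.6123 -0.1284] err mm 0.97
green [ 0.6118 -0.1283] err mm 0.97
red [ 0.4563 -0.2519] err mm 0.22
red [ 0.456  -0.2502] err mm 0.52
yellow [ 0.4888 -0.0283] err mm 0.3
yellow [ 0.4879 -0.0282] err mm 0.45
blue [0.4511 0.2478] err mm 0.7
blue [0.4504 0.2472] err mm 0.8
spare [0.6474 0.1774] err mm 25.91
spare [0.6482 0.1782] err mm 3.78
```

View pics/pads.png

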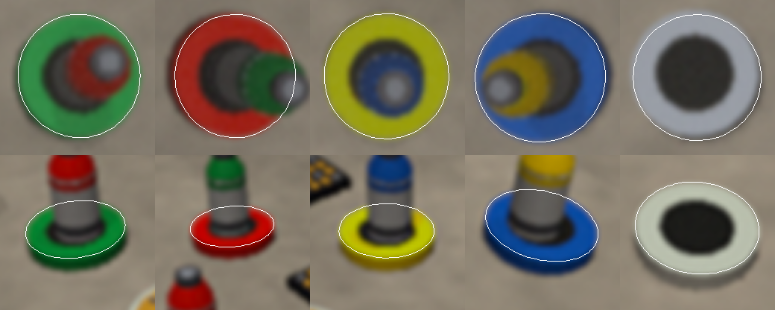

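The pads agree to about 1.5 mm in both cameras, and the lenses stand within about 5 mm of the pad centres. First cycle: blue to spare, yellow to yellow pad, blue to blue pad, with the clock and grip checked along the way.

```bash
cat > job.py <<'E'
from workcell import arm
import numpy as np
PAD={"green":(.612,-.1283),"red":(.456,-.251),"yellow":(.4883,-.0282),"blue":(.4508,.2475),"spare":(.648,.178)}
LENS={"red":(.6103,-.1272),"green":(.4577,-.2512),"blue":(.4866,-.0272),"yellow":(.453,.2423)}
ORI=[180,0,90]; ZG=.0495-arm.grip_point_offset; ZT=ZG+.105
def pick(xy):
    arm.movel([*xy,ZT],ORI,vel=.25)
    hit=arm.movel([*xy,ZG],vel=.12,stop_force=8)
    arm.gripper_to(.02)
    w=arm.get_width(); arm.movel([*xy,ZT],vel=.15)
    print("pick",hit,"width",round(w,4),round(arm.get_width(),4),"F",round(arm.get_grip_force(),1),"t",arm.get_clock())
    if abs(w-.034)>.004: raise SystemExit("bad grasp")
def place(xy):
    arm.movel([*xy,ZT],vel=.22)
    arm.dwell(.2)
    arm.movel([*xy,ZG+.006],vel=.12)
    hit=arm.movel([*xy,ZG-.001],vel=.015,stop_force=3)
    z=arm.get_position()[2]-ZG
    arm.gripper_to(.07)
    arm.movel([*xy,ZT],vel=.15)
    print("place",hit,"dz mm",round(z*1e3,2),"t",arm.get_clock())
E
python3 - <<'E'
from job import *
arm.move_ptp([*LENS["blue"],.2],ORI); arm.gripper_to(.07)
print(arm.get_joint_pos(),arm.get_clock())
pick(LENS["blue"])
import cv2
for n in("scene","top"): cv2.imwrite(f"pics/{n}1.png",arm.camera(n)["image"][...,::-1])
place(PAD["spare"])
E
```

```text
[-3.37073820e+00  8.82659131e+00  1.10909170e+02  8.13437122e-04
  6.02643431e+01 -3.37482327e+00] 3.125
pick False width 0.0338 0.0333 F 30.0 t 6.05
place True dz mm 0.16 t 10.6417
```

View pics/scene1.png

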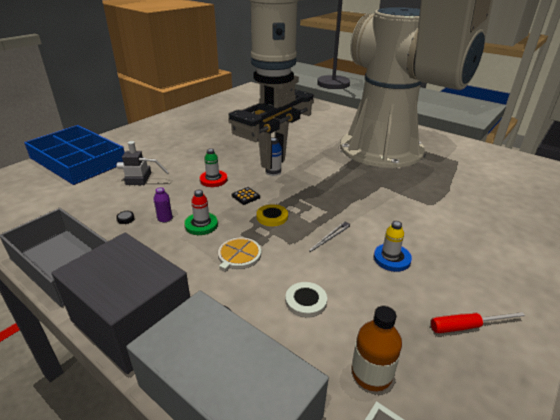

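The blue lens is held upright (275,155) and was set down on contact. Next I do yellow, then take a picture of it.

Run:
```python
from job import *
import cv2
pick(LENS["yellow"]); place(PAD["yellow"])
arm.movel([.45,.12,ZT+.03],vel=.25)
t=arm.camera("top")["image"][...,::-1]; s=arm.camera("scene")["image"][...,::-1]
cr=lambda im,u,v,k:cv2.resize(im[v-k:v+k,u-k:u+k],(390,390),interpolation=cv2.INTER_CUBIC)[::1]
a=np.hstack([cr(s,272,203,30),cr(s,306,280,40)]); cv2.imwrite("pics/c2.png",a); cv2.imwrite("pics/top2.png",t)
```

```text
pick False width 0.0334 0.0333 F 30.0 t 14.1333
place True dz mm 0.11 t 18.675
```

View pics/c2.png

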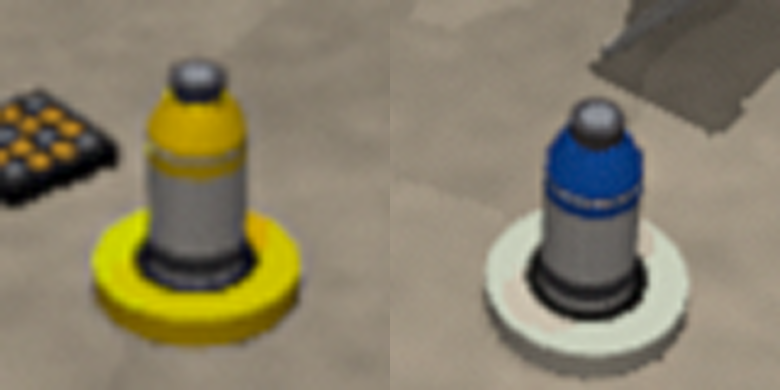

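Yellow (scene pixel 272,203) and blue (306,280) both stand upright and centred on the rubber spots. I'll do the remaining four moves.

Run:
```python
from job import *
import cv2
pick(PAD["spare"]); place(PAD["blue"])
pick(LENS["green"]); place(PAD["spare"])
pick(LENS["red"]); place(PAD["red"])
pick(PAD["spare"]); place(PAD["green"])
arm.movel([.40,.10,.25],vel=.25); arm.move_joints([75,20,93.6,0,66.2,0])
cs=[]
for n in("top","scene"):
    c=arm.camera(n); np.savez(f"{n}3.npz",**c); cs.append(c["image"][...,::-1])
t,s=cs
cr=lambda im,u,v,k:cv2.resize(im[v-k:v+k,u-k:u+k],(200,200),interpolation=cv2.INTER_CUBIC)
a=np.vstack([np.hstack([cr(t,*p,25) for p in((352,171),(425,262),(294,241),(128,261))]),np.hstack([cr(s,*p,30) for p in((201,212),(212,168),(272,203),(394,245))])])
cv2.imwrite("pics/c3.png",a); cv2.imwrite("pics/scene3.png",s); print(arm.get_clock())
```

```text
pick False width 0.0336 0.0333 F 30.0 t 23.05
place True dz mm 0.06 t 27.3
pick False width 0.0335 0.0335 F 30.0 t 31.9583
place True dz mm 0.18 t 37.4
pick False width 0.0335 0.0333 F 30.0 t 41.3
place True dz mm 0.12 t 45.5
pick False width 0.0335 0.033 F 30.0 t 50.05
place True dz mm 0.14 t 54.7583
58.35
```

View pics/c3.png

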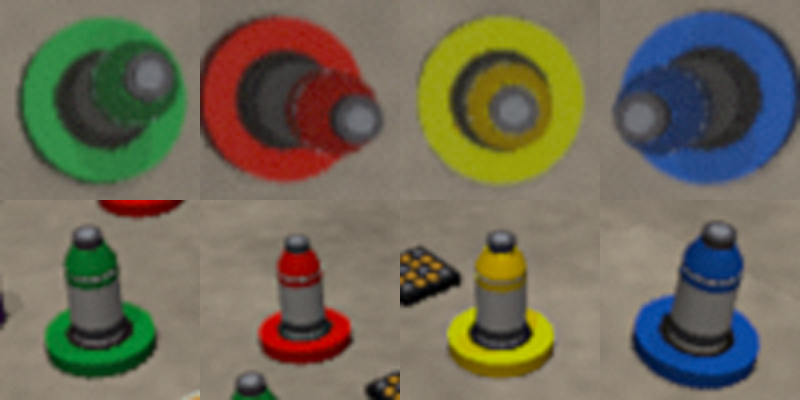

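View pics/scene3.png

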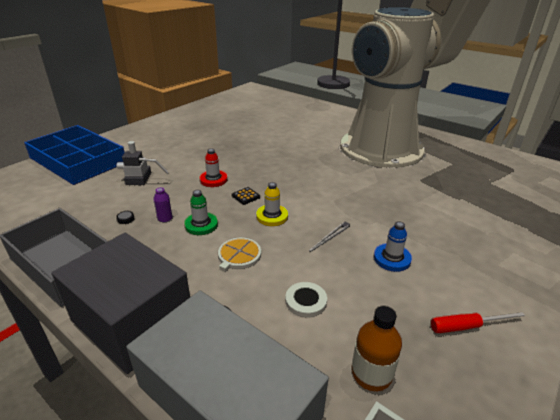

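All four are upright on their own colours (scene 212,168 red; 272,203 yellow; 200,212 green; 396,246 blue). By the nose tops they are within about 2 mm of the pad centres. The spare pad (306,298) is empty, and the wafer case (240,253) and purple one are where they were. Handing in.

```bash
python3 -c "
from workcell import arm
print(arm.close_job())"
```

```text
the job is handed in; nothing more can be done
None
```

The job is handed in: all four objectives stand upright on the pads of their own colours, within about 2 mm of centre by camera estimate. The white pad is empty, the wafer case and purple look-alike were left alone, and the arm took about 58 s.

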